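Chock a row of copper tubes on the workshop bench

ROBOT

A 6-joint arm with a two-finger parallel gripper is mounted at the origin on the work surface. World frame = base frame: x ahead of the robot, y to its left, z up, the work surface at z = 0. Lengths are in m, angles in rad, forces in N, time in s.
With the tool pointing down it reaches from about 0.35 to 0.775 m from the base axis. Payload 5.5 kg.
Tool frame: the origin (TCP) lies at the very end of the fingers, on their centre line; the grasp point (between the pads) lies 19 mm behind it; z points along the fingers, y is the line along which they close (so a half turn about z gives the same grasp; the last joint's range is limited). The gripper opens to 85 mm and grips with 20 to 120 N. Pads are 22 mm wide; open, the fingers measure 114 mm over their backs; the gripper's body (76 mm by 85 mm) begins 54 mm behind the grasp point. The pads swing forward as they close: fully open they stand 13 mm farther back than shut.
Start: joints at [0.998, 0.313, 0.046, 1.304, 0, 1.431], TCP at [0.241, 0.522, 0.231] pointing down, gripper open.
Joint ranges: [-2.76, 2.76], [-0.86, 1.69], [-1.03, 1.26], [-2.2, 2.34], [-1.47, 1.5], [-3.14, 3.14]. Speed limits (rad/s): [2.57, 2.57, 3.14, 3.14, 3.14, 3.14].

INTERFACE

Orientations are given as a unit quaternion [w, x, y, z].
In Python, from workcell import env, cams, ticket, spotter gives the robot as it stands.
- The arm moves only by the tool jog_arm, never from a script. Its argument "increments" is a list that holds one entry, the list of rows, each a list of 7 numbers: the shift along the tool's x, y, z in units of 0.25 m (1.0 is 0.25 m), then the turn, a rotation vector about the tool's x, y, z in units of 180 degrees (1.0 is 180 degrees), then the closure in counts, from 0 (fully open) to 255 (shut). A call has 1 to 20 rows; each row shifts and turns the commanded pose from where the row before left it, along the tool's axes as they then stand; what a row does not reach is not made up. A row lasts 1/10 s, in which the tool goes at most 50 mm and 8.59 degrees, less where a joint would pass 70% of its speed; a pose out of reach is approached as far as the arm can. A call with a number of a shift or a turn outside -1 to 1 is refused whole. A call with a gripper value outside its range is refused whole. The fingers move at their own pace and stop on an object; "force" is the grip in N (left out, the last holds). Time passes only in rows, so rows that do not move let the fingers close. It gives the time, the measured TCP pose, the force, the opening and the grip force at its end, in the units of the state.
- env.get_state(): the state, without advancing time (a new reading comes with each control period).
- cams.read_camera(name): name is "scene" or "top" or "wrist"; returns a dict with "pixels" (420x560x3 uint8, red, green, blue), "fx", "fy", "cx", "cy" (pixels), "k1" (the pictures are not rectified: a ray, as slopes to the right and down, at radius r is drawn at 1 + k1 r^2 times it, then the intrinsics apply), "xyz" and "attitude" of the camera in the world; the wrist camera has in their place "mount" (4x4, takes a point from camera to tool coordinates, whose origin is the TCP and whose axes are the flange's). Camera axes: x right, y down, z forward; pixel columns grow to the right and rows downward; lengths in m; the calibration is good to about 2 mm. A picture is of the moment at which its call begins: read the wrist's pose just before it. There is no depth.
- ticket.hand_in(): hands the job in; it is judged then, once.
Trained networks look in the newest picture that a camera, given by its name, has taken for a name from the list of things; names that differ only in an ending like _2 or _b are one class to them, and where a whole thing is asked for, a point or a joint stands for the part that bears it (a point fixed in the world has none). Each returns a list of dicts, best first, with "conf" (0 to 1); they miss things now and then, are a little off and sometimes report something else, mostly with a low value. They report only what shows in the picture. A call takes as long as a camera call. They do not tell look-alikes from the thing itself.
- spotter.find_in(target, camera): "uv" ([column, row] in pixels, amid what is visible of it).
- spotter.cut_out(target, camera): "region" (420x560 bool, what is visible of it) and "uv" ([column, row] in pixels, amid what is visible of it).
- spotter.landmark_of(target, camera): "uv" ([column, row] in pixels: a listed point, or the origin of a listed thing).
The state is a dict: "clock": time; "joint_pos": joint angles; "qvel": joint speeds; "tau": joint torques, N m; "tcp_pos": TCP position; "orientation": TCP orientation; "wrist_force": force on the tool from outside, world axes, zero at the start; "ft_torque": the same for the moment, N m; "finger_gap": finger opening in m; "grip_force": force on a finger pad.
Only numpy, scipy, OpenCV 4.12 (cv2) and the standard library are available. Lean on these libraries where they do the work, as an engineer would, in place of code of your own. Each camera call takes 0.05 s, during which the arm holds its last target. There are 200 camera calls.

TASK

Three copper tubes lie on their sides in a row on the bench. Chock the row so that it cannot roll apart: set one of the two wooden wedges flat on the bench at each end of the row, thin edge pointing in and snug under the outer tube, square to the tube and near the middle of its length. Leave the tubes lying together where they are.

Things in the scene. Friction and masses are not known exactly. Their poses are not given: they have to be found in the camera images.
- wedge_a_center (a point): Beech wedge, one of two alike: 80 mm long, 45 mm wide between upright parallel side faces (grasp these), 45 mm high; slopes at 32 deg from a 12 mm flat on top at the back to a 3 mm thin edge. Point: half-way up (22.5 mm), mid-width, 25 mm from the back, 55 mm from the thin edge. x points to the thin edge, y across, z up. 70 g. With the slope touching a tube squarely, the tube's axis is 66 mm ahead.
- wedge_b_center (a point): The other wedge: same shape, size, point and axes as wedge_a. The wedges and a plain rectangular block of the same wood, 70 x 45 x 45 mm (no slope, not used), lie flat in any order at three places left and right of the row; either wedge may serve either end.
- tube_left_center (a point): Centre of the row's left outer (+y) tube, on its axis, 21 mm above the bench. Copper tube on its side, 42 mm diameter, 160 mm long, 0.27 kg, free to roll. x runs along the tube. Three such tubes lie parallel, 43 mm from axis to axis, the middle one not listed; they point away from the robot within 20 deg. Short tubes standing on end elsewhere are not part of the row.
- tube_right_center (a point): Centre of the row's right outer (-y) tube, on its axis, 21 mm above the bench; a tube like the left one, 86 mm from it axis to axis. x runs along the tube.
Mind the look-alikes: they are no part of the job. What is shaped like the part that bears wedge_a_center but purple is not meant.

How it is judged:
By the outcome, as a careful person would: the job done as asked, in the order asked, and still so for the second after the job is handed in, with the robot touching nothing.
It also fails if it takes over 61 s, if anything falls off the work surface, if the arm or the gripper's body presses on something with over 40 N, if the wrist force passes 120 N, or if a joint passes its speed limit or range.

## Working session

There is one attempt and no reset: what is moved stays moved. The work goes in short steps, Python scripts to look and compute and a tool call to move; the robot and the scene stay as the last step left them, time stands still between calls to the robot, and variables do not carry over. Pictures are saved under pics/ and viewed, at most 10 in all, crops included, and the job is handed in when it is done.

Besides the shell and the picture viewer there is one more tool, called after "Emit:" as name(argument=value, ...) on one line, values as JSON. jog_arm: Moves the arm, as the interface text tells. Shifts and turns lie within -1 to 1; 1 stands for 0.25 m of shift or 180 degrees of turn. Its arguments: {"type":"object","properties":{"increments":{"type":"array"},"force":{"type":"number"}},"required":["increments"]}

```bash
mkdir -p pics; ls; cat > h.py <<'E'
import numpy as np, cv2
from scipy.spatial.transform import Rotation as R
from workcell import env, cams, ticket, spotter
def att(a):
    a=np.array(a,float)
    return a if a.shape==(3,3) else R.from_quat(a.ravel()[[1,2,3,0]]).as_matrix()
def cam(name):
    s=env.get_state(); c=cams.read_camera(name)
    if name=='wrist':
        M=np.array(c['mount']); Rt=att(s['orientation'])
        c['R']=Rt@M[:3,:3]; c['t']=np.array(s['tcp_pos'])+Rt@M[:3,3]
    else: c['R']=att(c['attitude']); c['t']=np.array(c['xyz'])
    return c
def tow(c,uv,z):
    uv=np.atleast_2d(np.array(uv,float))
    d=np.c_[(uv[:,0]-c['cx'])/c['fx'],(uv[:,1]-c['cy'])/c['fy']]; p=d.copy()
    for _ in range(20): p=d/(1+c['k1']*(p**2).sum(1,keepdims=True))
    r=np.c_[p,np.ones(len(p))]@c['R'].T
    return c['t']+r*((z-c['t'][2])/r[:,2])[:,None]
def proj(c,P):
    q=(np.atleast_2d(P)-c['t'])@c['R']; p=q[:,:2]/q[:,2:]
    p=p*(1+c['k1']*(p**2).sum(1,keepdims=True))
    return p*[c['fx'],c['fy']]+[c['cx'],c['cy']]
def save(c,n): cv2.imwrite(f'pics/{n}.png',c['pixels'][:,:,::-1])
E
python3 - <<'E'
from h import *
np.set_printoptions(precision=4,suppress=True)
print(env.get_state())
for n in ['top','scene']:
    c=cam(n); save(c,n); print(n,c['attitude'],c['t'],c['fx'],c['k1'])
    for t,z in [('wedge_a_center',.0225),('tube_left_center',.021),('tube_right_center',.021)]:
        for d in spotter.landmark_of(t,n): print(t,d['conf'],d['uv'],tow(c,d['uv'],z)[0])
E
```

```text
pics
{'clock': 0.0, 'joint_pos': array([ 0.9984,  0.314 ,  0.045 ,  1.3036, -0.    ,  1.4312]), 'qvel': array([-0.0001, -0.0003, -0.0002,  0.0005, -0.0021, -0.0001]), 'tau': array([  0.0034, -48.0626,  29.8534,   0.0193,  -0.    ,  -0.    ]), 'tcp_pos': array([0.2409, 0.5215, 0.2304]), 'orientation': array([-0.0003,  0.2147,  0.9767, -0.0009]), 'wrist_force': array([-0.0752, -0.5167,  0.2976]), 'ft_torque': array([ 0.0108, -0.0047, -0.0434]), 'grip_force': 0.0, 'finger_gap': 0.08577259383674513}
top [ 0.0318 -0.6996  0.7128 -0.0385] [0.457  0.0439 1.2203] 502.8894330971024 -0.1587215403580121
wedge_a_center 0.95 [235.0, 193.5] [0.6137 0.1385 0.0225]
wedge_a_center 0.87 [181.9, 150.2] [0.7226 0.2676 0.0225]
wedge_a_center 0.87 [138.5, 158.5] [0.7047 0.3751 0.0225]
wedge_a_center 0.75 [114.3, 222.4] [0.5489 0.4333 0.0225]
wedge_a_center 0.71 [160.9, 202.3] [0.5957 0.3183 0.0225]
tube_left_center 0.96 [283.4, 233.1] [0.5165 0.0241 0.021 ]
tube_right_center 0.76 [317.9, 226.5] [ 0.5307 -0.0587  0.021 ]
tube_right_center 0.22 [285.4, 233.7] [0.515  0.0194 0.021 ]
scene [-0.3806  0.8607  0.3053 -0.1457] [ 1.1971 -0.6752  0.9173] 538.5296246204531 -0.11871894379755828
wedge_a_center 0.9 [349.6, 171.5] [0.6068 0.3171 0.0225]
wedge_a_center 0.86 [313.8, 207.2] [0.6173 0.1418 0.0225]
wedge_a_center 0.81 [354.8, 146.7] [0.5545 0.422  0.0225]
wedge_a_center 0.7 [397.6, 173.9] [0.7136 0.3886 0.0225]
wedge_a_center 0.62 [379.2, 199.1] [0.729  0.2694 0.0225]
tube_left_center 0.83 [256.4, 216.6] [0.5268 0.0282 0.021 ]
tube_right_center 0.98 [230.6, 237.1] [ 0.5259 -0.0633  0.021 ]
```

View pics/top.png

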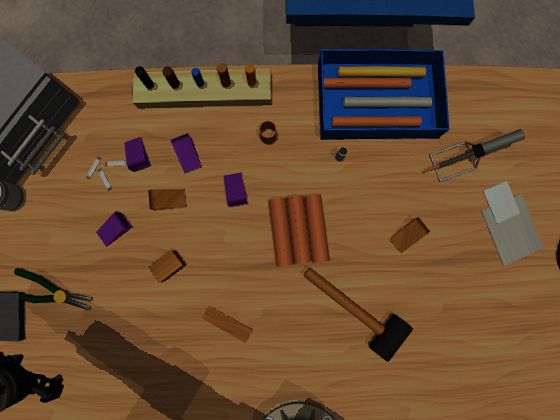

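View pics/scene.png

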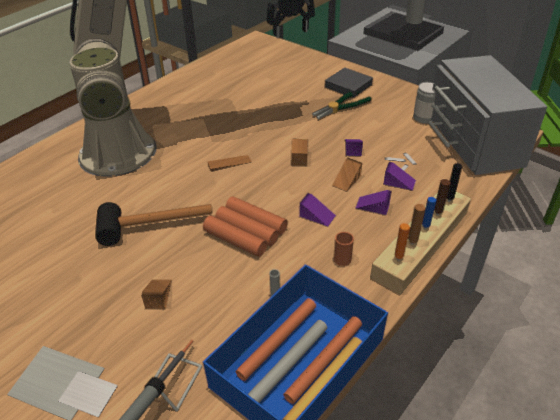

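The top view shows three tubes at about (299,230) and three beech pieces at (168,199), (166,266) and (409,235). The other wedges are purple, so they are decoys. In the scene view the same beech pieces are at (348,174), (299,152) and (157,293). I'll enlarge these to tell the wedges from the block.

```bash
python3 - <<'E'
from h import *
rows=[]
for n,pts in [('top',[(168,199),(166,266),(409,235)]),('scene',[(348,174),(299,152),(157,293)])]:
    im=cv2.imread(f'pics/{n}.png')
    rows.append(np.hstack([cv2.convertScaleAbs(cv2.resize(im[v-26:v+26,u-26:u+26],(260,260),interpolation=cv2.INTER_CUBIC),alpha=1.8) for u,v in pts]))
cv2.imwrite('pics/m1.png',np.vstack(rows))
E
```

```text
(no output)
```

View pics/m1.png

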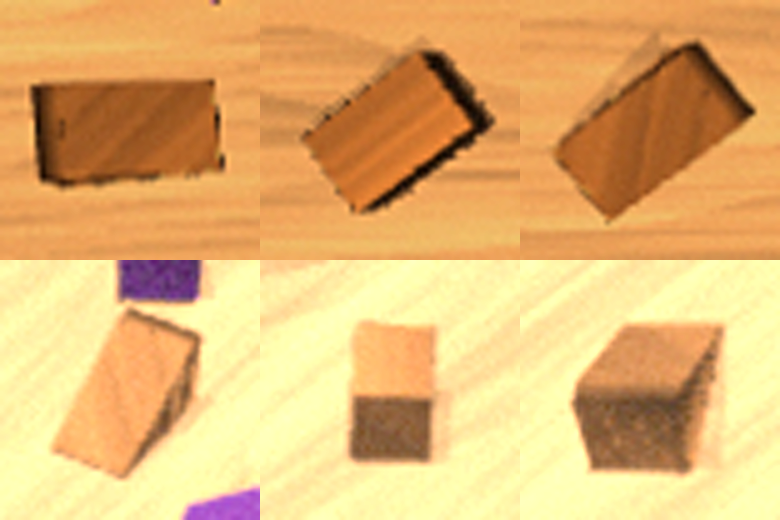

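Pieces 1 and 3 are the wedges and piece 2 is the block. Wedge 1 is at top (168,199) with its thin edge toward −y. Wedge 3 is at top (409,235) with its thin edge toward (−x,+y).

```bash
python3 - <<'E'
from h import *
np.set_printoptions(precision=4,suppress=True)
c=cam('top'); s=env.get_state()
q=lambda u0,v0,px,py:(u0-26+px/5,v0-26+py/5)
# thin edge corners on bench (z=.002), back top corners z=.045
def wedge(t1,t2,b1,b2):
    t=tow(c,[t1,t2],.003); b=tow(c,[b1,b2],.045)
    tm,bm=t.mean(0),b.mean(0); d=(tm-bm)[:2]; print('len',np.hypot(*d),'w',np.linalg.norm(t[0]-t[1]),np.linalg.norm(b[0]-b[1]))
    u=d/np.hypot(*d); print('ctr',tm[:2]-.055*u,'yaw',np.degrees(np.arctan2(u[1],u[0])),'perp yaw', np.degrees(np.arctan2(*(t[0]-t[1])[[1,0]])))
wedge(q(168,199,215,80),q(168,199,222,168),q(168,199,36,86),q(168,199,44,184))
wedge(q(409,235,557-520,150),q(409,235,609-520,220),q(409,235,697-520,43),q(409,235,754-520,112))
im=c['pixels'].astype(int); hsv=cv2.cvtColor(c['pixels'],cv2.COLOR_RGB2HSV)
for t in ['tube_left_center','tube_right_center']:
    for d in spotter.cut_out(t,'top')[:2]:
        v,u=np.nonzero(d['region']); P=tow(c,np.c_[u,v],.035)[:,:2]; m=P.mean(0)
        w,V=np.linalg.eigh(np.cov((P-m).T)); a=V[:,1]*np.sign(V[0,1]); print(t,d['conf'],m,np.degrees(np.arctan2(a[1],a[0])),np.sqrt(12*w),len(u))
print(cams.read_camera('wrist')['mount'])
E
```

```text
len 0.07873224983742333 w 0.04360597463268769 0.04710930923659477
ctr [0.6018 0.3159] yaw -83.59213619571933 perp yaw 4.604809612713503
len 0.07801131701139283 w 0.04263368795184161 0.04268260956384611
ctr [ 0.5145 -0.2927] yaw 128.45561037994804 perp yaw 35.32176460071752
tube_left_center 0.67 [0.5199 0.032 ] 6.0452404105917585 [0.0401 0.1559] 1118
tube_right_center 0.88 [ 0.5251 -0.0531] 6.525469450475584 [0.0419 0.1593] 1188
[[ 0.0005 -0.9595 -0.2817  0.0719]
 [ 1.      0.0003  0.0007 -0.0006]
 [-0.0006 -0.2817  0.9595 -0.1415]
 [ 0.      0.      0.      1.    ]]
```

Emit:
jog_arm(increments=[[[-0.166,-0.014,0.028,0,0,0,0],[-0.166,-0.014,0.028,0,0,0,0],[-0.166,-0.014,0.028,0,0,0,0],[-0.166,-0.014,0.028,0,0,0,0],[-0.166,-0.014,0.028,0,0,0,0],[-0.166,-0.014,0.028,0,0,0,0],[-0.166,-0.014,0.028,0,0,0,0],[-0.166,-0.014,0.028,0,0,0,0],[-0.166,-0.014,0.028,0,0,0,0],[-0.166,-0.014,0.028,0,0,0,0],[0,0,0,0,0,0.0415,0],[0,0,0,0,0,0.0415,0],[0,0,0,0,0,0.0415,0],[0,0,0,0,0,0.0415,0],[0,0,0,0,0,0.0415,0],[0,0,0,0,0,0.0415,0],[0,0,0,0,0,0.0415,0],[0,0,0,0,0,0.0415,0],[0,0,0,0,0,0,0],[0,0,0,0,0,0,0]]])

```text
clock: 2.6
tcp_pos: [0.6032, 0.3162, 0.1613]
orientation: [-0.0, 0.672, 0.741, -0.0]
wrist_force: [-0.3, -0.0, -0.0]
finger_gap: 0.085
grip_force: 0.0
```

```bash
cat >> h.py <<'E'
def toolto(p,yaw,s=None):
    """increments (units) in tool axes to bring TCP to p with tool y at yaw deg"""
    s=s or env.get_state(); Rt=att(s['orientation']); d=(np.array(p)-s['tcp_pos'])@Rt/.25
    y=np.radians(yaw); G=np.array([[-(-np.sin(y))*-1,np.cos(y),0],[np.cos(y),np.sin(y),0],[0,0,-1]]).T
    return d,R.from_matrix(Rt.T@G).as_rotvec()/np.pi
E
python3 - <<'E'
from h import *
np.set_printoptions(precision=4,suppress=True)
s=env.get_state(); print(s['clock'],s['tcp_pos'],att(s['orientation']),s['joint_pos'])
c=cam('wrist'); save(c,'w1')
for d in spotter.landmark_of('wedge_a_center','wrist'): print(d['conf'],d['uv'],tow(c,d['uv'],.0225)[0])
# outlines of predicted wedge
print(toolto([.602,.316,.16],5.5))
E
```

```text
2.6 [0.6032 0.3162 0.1613] [[-0.0979  0.9952 -0.    ]
 [ 0.9952  0.0979  0.    ]
 [ 0.     -0.     -1.    ]] [0.365  0.5472 0.2322 1.2558 0.     1.8378]
0.95 [205.3, 39.2] [0.5401 0.4333 0.0225]
0.95 [263.1, 364.2] [0.6098 0.1453 0.0225]
0.69 [275.3, 192.3] [0.6043 0.3206 0.0225]
0.59 [408.9, 132.4] [0.7066 0.3807 0.0225]
0.58 [404.6, 264.9] [0.7271 0.2653 0.0225]
(array([-0.0002, -0.0051,  0.0051]), array([ 0.    , -0.    ,  0.0004]))
```

View pics/w1.png

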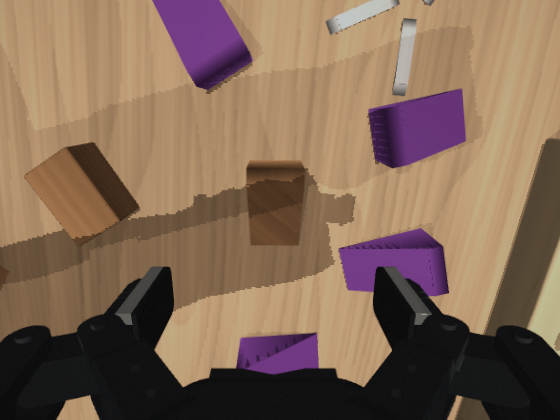

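The wrist view shows the beech wedge with its back edge near row 163 and its thin edge at row 245 (columns 250–299). The block is at (80,193) and the purple decoys surround both.

```bash
cat >> h.py <<'E'
def wpts(x,y,yaw):
    a=np.radians(yaw); u=np.array([np.cos(a),np.sin(a)]); v=np.array([-u[1],u[0]])
    prof=[(-.025,0),(-.025,.045),(-.013,.045),(.055,.003),(.055,0)]
    return np.array([[*(np.array([x,y])+l*u+w*v),z] for w in (-.0225,.0225) for l,z in prof])
def draw(c,P,name,crop,k):
    p=proj(c,P); u0,v0,u1,v1=crop
    im=cv2.resize(cv2.convertScaleAbs(c['pixels'][v0:v1,u0:u1,::-1],alpha=1.6),None,fx=k,fy=k,interpolation=cv2.INTER_CUBIC)
    q=((p-[u0,v0]+.5)*k).astype(int)
    for i in range(5):
        for a,b in ((i,(i+1)%5),(i+5,(i+1)%5+5),(i,i+5)): cv2.line(im,q[a].tolist(),q[b].tolist(),(0,255,0),1)
    cv2.imwrite(f'pics/{name}.png',im)
E
python3 - <<'E'
from h import *
np.set_printoptions(precision=4,suppress=True)
c=cam('wrist')
print(tow(c,[(250,245),(299,246)],0.001), tow(c,[(248,161),(304,162)],.045),tow(c,[(248,161),(304,162)],.0))
print(proj(c,wpts(.602,.316,-84.5)))
draw(c,wpts(.602,.316,-84.5),'d1',(200,120,350,280),4)
E
```

```text
[[0.5863 0.2622 0.001 ]
 [0.6326 0.2657 0.001 ]] [[0.5808 0.3481 0.045 ]
 [0.6229 0.3514 0.045 ]] [[0.5782 0.3413 0.    ]
 [0.6276 0.3452 0.    ]]
[[246.6942 163.7676]
 [242.368  172.7621]
 [242.7243 188.1639]
 [248.1458 248.7089]
 [248.3621 247.4808]
 [297.3935 163.8432]
 [301.4857 172.849 ]
 [301.1044 188.248 ]
 [295.7803 248.7717]
 [295.5777 247.5432]]
```

View pics/d1.png

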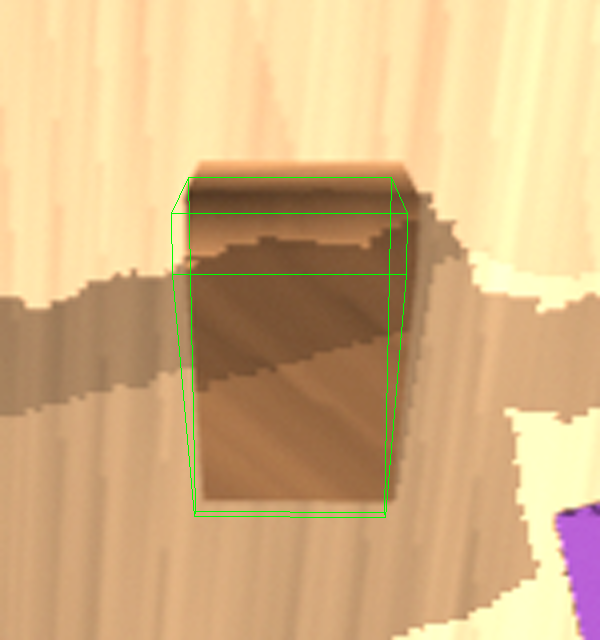

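Emit:
jog_arm(increments=[[[0.011,0.004,0.1,0,0,0,0],[0,0,0.1,0,0,0,0],[0,0,0.1,0,0,0,0],[0,0,0.1,0,0,0,0],[0,0,0.1,0,0,0,0],[0,0,0.06,0,0,0,0],[0,0,0.04,0,0,0,0],[0,0,0.02,0,0,0,0],[0,0,0,0,0,0,0],[0,0,0,0,0,0,255],[0,0,0,0,0,0,255],[0,0,0,0,0,0,255],[0,0,0,0,0,0,255],[0,0,0,0,0,0,255],[0,0,0,0,0,0,255],[0,0,0,0,0,0,255],[0,0,0,0,0,0,255]]], force=40)

```text
clock: 4.45
tcp_pos: [0.6048, 0.3194, 0.0075]
orientation: [0.0, 0.673, 0.74, 0.001]
wrist_force: [0.4, -0.3, 6.2]
finger_gap: 0.044
grip_force: 42.2
```

Emit:
jog_arm(increments=[[[0,0,-0.08,0,0,0,255],[0,0,-0.16,0,0,0,255],[0,0,-0.18,0,0,0,255],[0,0,-0.2,0,0,0,255],[-0.16,-0.054,-0.014,0,0,0,255],[-0.16,-0.054,-0.014,0,0,0,255],[-0.16,-0.054,-0.014,0,0,0,255],[-0.16,-0.054,-0.014,0,0,0,255],[-0.16,-0.054,-0.014,0,0,0,255],[-0.16,-0.054,-0.014,0,0,0,255],[-0.16,-0.054,-0.014,0,0,0,255],[-0.16,-0.054,-0.014,0,0,0,255],[-0.16,-0.054,-0.014,0,0,0,255],[0,0,0,0,0,0,255],[0,0,0,0,0,0,255]]])

```text
clock: 5.95
tcp_pos: [0.5168, -0.0517, 0.1926]
orientation: [-0.0, 0.674, 0.739, 0.0]
wrist_force: [0.3, 0.7, -0.6]
finger_gap: 0.0445
grip_force: 41.6
```

```bash
python3 - <<'E'
from h import *
np.set_printoptions(precision=4,suppress=True)
s=env.get_state(); print(s['clock'],s['tcp_pos'],s['wrist_force'],s['joint_pos'])
c=cam('wrist'); save(c,'w2')
for t in ['tube_left_center','tube_right_center']:
    for d in spotter.landmark_of(t,'wrist')[:2]: print(t,d['conf'],d['uv'],tow(c,d['uv'],.021)[0])
    for d in spotter.cut_out(t,'wrist')[:2]:
        v,u=np.nonzero(d['region']); P=tow(c,np.c_[u,v],.030)[:,:2]; m=P.mean(0)
        w,V=np.linalg.eigh(np.cov((P-m).T)); a=V[:,1]*np.sign(V[0,1]); print('cut',d['conf'],m,np.degrees(np.arctan2(a[1],a[0])),np.sqrt(12*w))
E
```

```text
5.95 [ 0.5168 -0.0517  0.1926] [ 0.3343  0.719  -0.5751] [-0.2547  0.2213 -0.1724  1.1776  0.0005  1.2237]
tube_left_center 0.94 [285.0, 96.5] [0.5191 0.0313 0.021 ]
cut 0.73 [0.5199 0.0317] 6.056339114534095 [0.0409 0.1645]
tube_right_center 0.65 [285.8, 189.8] [ 0.5284 -0.0517  0.021 ]
cut 0.82 [ 0.5271 -0.0514] 6.081147623268817 [0.0409 0.1615]
```

View pics/w2.png

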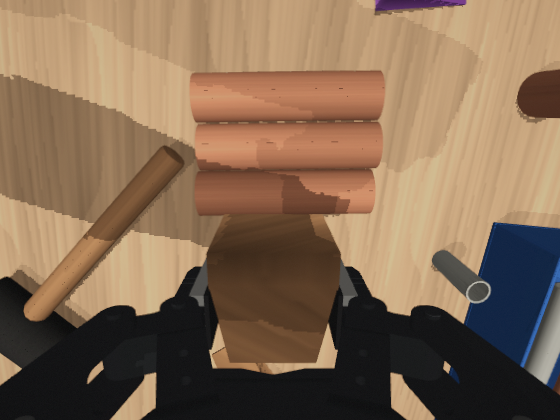

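The wrist view shows the three tubes at rows 72–213 (left tube centre about (287,96)) and the wedge held squarely. I'll set it down with a small standoff.

Emit:
jog_arm(increments=[[[0.155,0.009,0,0,0,-0.0045,255],[0.155,0.009,0,0,0,0,255],[0.155,0.009,0,0,0,0,255],[0.155,0.009,0,0,0,0,255],[0,0,0.15,0,0,0,255],[0,0,0.15,0,0,0,255],[0,0,0.15,0,0,0,255],[0,0,0.15,0,0,0,255],[0,0,0.08,0,0,0,255],[0,0,0.035,0,0,0,255],[0,0,0.02,0,0,0,255],[0,0,0,0,0,0,255],[0,0,0,0,0,0,255]]])

```text
clock: 7.5
tcp_pos: [0.5109, 0.1045, 0.0102]
orientation: [0.001, 0.667, 0.745, 0.001]
wrist_force: [-0.5, -0.1, -1.4]
finger_gap: 0.0441
grip_force: 41.6
```

```bash
python3 - <<'E'
from h import *
np.set_printoptions(precision=4,suppress=True)
s=env.get_state(); print(s['clock'],s['tcp_pos'],s['wrist_force'])
print(toolto([.5116,.1039,.0078],6.2))
c=cam('wrist'); d=cam('scene')
a=cv2.resize(d['pixels'][160:280,170:340],None,fx=4,fy=4,interpolation=cv2.INTER_CUBIC)
cv2.imwrite('pics/s3.png',a[:,:,::-1])
cv2.imwrite('pics/w3.png',c['pixels'][:,:,::-1]); np.save('s3.npy',d['pixels']); np.save('w3.npy',c['pixels'])
E
```

```text
7.5 [0.5109 0.1045 0.0102] [-0.5116 -0.0744 -1.3662]
(array([-0.0026,  0.0024,  0.0097]), array([0.0007, 0.    , 0.0004]))
```

View pics/s3.png

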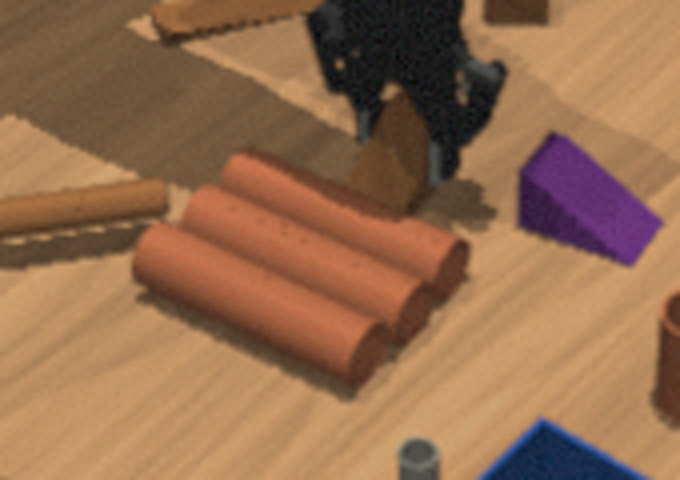

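Emit:
jog_arm(increments=[[[-0.002,0,0.005,0,0,0,255],[-0.004,0,0.005,0,0,0,255],[-0.004,0,0,0,0,0,255],[-0.004,0,0,0,0,0,255],[0,0,0,0,0,0,255],[0,0,0,0,0,0,255]]])

```text
clock: 8.2
tcp_pos: [0.511, 0.1011, 0.0074]
orientation: [0.0, 0.667, 0.745, 0.001]
wrist_force: [-0.9, 2.5, 5.7]
finger_gap: 0.0445
grip_force: 42.3
```

Emit:
jog_arm(increments=[[[-0.004,0,0,0,0,0,255],[0,0,0,0,0,0,255]]])

```text
clock: 8.4
tcp_pos: [0.5112, 0.1001, 0.0075]
orientation: [0.0, 0.667, 0.745, 0.001]
wrist_force: [0.3, 3.2, 6.1]
finger_gap: 0.0444
grip_force: 42.3
```

Emit:
jog_arm(increments=[[[-0.003,0,0,0,0,0,255],[0,0,0,0,0,0,255]]])

```text
clock: 8.6
tcp_pos: [0.5113, 0.0994, 0.0075]
orientation: [0.0, 0.667, 0.745, 0.001]
wrist_force: [-0.3, 3.0, 4.9]
finger_gap: 0.0444
grip_force: 42.3
```

Emit:
jog_arm(increments=[[[0,0,-0.003,0,0,0,255],[0,0,0,0,0,0,255]]])

```text
clock: 8.8
tcp_pos: [0.5105, 0.0988, 0.0075]
orientation: [0.0, 0.668, 0.745, -0.0]
wrist_force: [0.6, 0.8, 3.0]
finger_gap: 0.0443
grip_force: 42.1
```

Emit:
jog_arm(increments=[[[-0.002,0,0,0,0,0,255],[0,0,0,0,0,0,255]]])

```text
clock: 9.0
tcp_pos: [0.5105, 0.0986, 0.0075]
orientation: [-0.0, 0.667, 0.745, 0.0]
wrist_force: [-0.3, 0.9, 3.5]
finger_gap: 0.0445
grip_force: 42.0
```

Emit:
jog_arm(increments=[[[-0.003,0,0,0,0,0,255],[0,0,0,0,0,0,255]]])

```text
clock: 9.2
tcp_pos: [0.5107, 0.0978, 0.0075]
orientation: [0.0, 0.667, 0.745, 0.0]
wrist_force: [-0.9, 1.6, 4.1]
finger_gap: 0.0443
grip_force: 42.1
```

```bash
python3 - <<'E'
from h import *
np.set_printoptions(precision=4,suppress=True)
s=env.get_state(); print(s['clock'],s['tcp_pos'],s['wrist_force'])
a=np.load('s3.npy'); d=cam('scene'); np.save('s4.npy',d['pixels'])
g=lambda x:cv2.cvtColor(x,cv2.COLOR_RGB2GRAY).astype(np.float32)
for n,(u0,v0,u1,v1) in dict(lend=(272,212,290,234),lfar=(224,196,244,212),right=(203,214,262,258),ref=(300,190,336,228)).items():
    print(n,cv2.phaseCorrelate(g(a)[v0:v1,u0:u1].copy(),g(d['pixels'])[v0:v1,u0:u1].copy()))
print('px per mm', proj(d,[[.52,.03,.021],[.52,.02,.021]]))
E
```

```text
9.2 [0.5107 0.0978 0.0075] [-0.9479  1.6164  4.092 ]
lend ((-0.01799282683470871, 0.1697783578826506), 1.0565603182271674)
lfar ((-0.27166340007937784, 1.2298952677088133), 0.6408673793077468)
right ((0.08301467595659062, 0.30273050886037467), 0.9967060504136263)
ref ((-0.0350317916650873, 0.08806614162854842), 0.9071435749530792)
px per mm [[254.8223 215.0409]
 [252.1279 217.2075]]
```

Emit:
jog_arm(increments=[[[-0.003,0,-0.002,0,0,0,255],[0,0,0,0,0,0,255]]])

```text
clock: 9.45
tcp_pos: [0.5103, 0.0966, 0.0075]
orientation: [0.0, 0.668, 0.745, -0.0]
wrist_force: [-0.9, 0.4, 0.7]
finger_gap: 0.0446
grip_force: 41.7
```

Emit:
jog_arm(increments=[[[-0.003,0,0,0,0,0,255],[0,0,0,0,0,0,255]]])

```text
clock: 9.65
tcp_pos: [0.5104, 0.096, 0.0075]
orientation: [-0.0, 0.668, 0.745, -0.0]
wrist_force: [0.2, -0.3, -0.2]
finger_gap: 0.0443
grip_force: 41.6
```

```bash
cat > ck.py <<'E'
from h import *
np.set_printoptions(precision=4,suppress=True)
s=env.get_state(); print(s['clock'],s['tcp_pos'],s['wrist_force'])
a=np.load('s3.npy'); d=cam('scene')
g=lambda x:cv2.cvtColor(x,cv2.COLOR_RGB2GRAY).astype(np.float32)
for n,(u0,v0,u1,v1) in dict(lend=(272,212,290,234),mend=(262,222,280,246),rend=(250,232,270,260),ref=(300,190,336,228)).items():
    print(n,cv2.phaseCorrelate(g(a)[v0:v1,u0:u1].copy(),g(d['pixels'])[v0:v1,u0:u1].copy()))
E
python3 ck.py
```

```text
9.65 [0.5104 0.096  0.0075] [ 0.177  -0.2598 -0.2267]
lend ((0.15002817622146836, -0.14183013149918544), 1.0529366882035025)
mend ((-0.18089849308107375, -0.00603751848565004), 0.9591619907705872)
rend ((0.005980189206734821, -0.11283222616178001), 1.0171370951334635)
ref ((-0.07102658928159755, 0.06545956867011071), 0.9802679942713843)
```

Emit:
jog_arm(increments=[[[-0.003,0,0,0,0,0,255],[0,0,0,0,0,0,255]]])

```text
clock: 9.9
tcp_pos: [0.5106, 0.0954, 0.0076]
orientation: [-0.0, 0.668, 0.745, -0.0]
wrist_force: [0.7, 0.5, -1.3]
finger_gap: 0.0445
grip_force: 41.5
```

Emit:
jog_arm(increments=[[[-0.003,0,0,0,0,0,255],[0,0,0,0,0,0,255]]])

```text
clock: 10.1
tcp_pos: [0.5107, 0.0947, 0.0077]
orientation: [-0.0, 0.668, 0.745, -0.0]
wrist_force: [-0.8, -0.2, -2.1]
finger_gap: 0.0444
grip_force: 41.4
```

```bash
python3 ck.py
```

```text
10.1 [0.5107 0.0947 0.0077] [-0.8247 -0.1804 -2.0572]
lend ((0.020979008584950165, -0.09047017179136674), 1.004859384563234)
mend ((0.014783536332208413, -0.054073522763482984), 1.000729802030104)
rend ((-0.09505888648953231, -0.05071744385433519), 1.0189364711443583)
ref ((0.10179949525946697, 0.09514649930635244), 0.9348450255062845)
```

Emit:
jog_arm(increments=[[[-0.003,0,0.002,0,0,0,255],[0,0,0,0,0,0,255]]])

```text
clock: 10.35
tcp_pos: [0.5108, 0.0944, 0.0075]
orientation: [-0.0, 0.667, 0.745, 0.0]
wrist_force: [-0.4, 1.7, 1.3]
finger_gap: 0.0443
grip_force: 41.7
```

Emit:
jog_arm(increments=[[[-0.003,0,0,0,0,0,255],[0,0,0,0,0,0,255]]])

```text
clock: 10.55
tcp_pos: [0.5113, 0.0932, 0.0075]
orientation: [0.0, 0.667, 0.745, 0.0]
wrist_force: [-0.8, 0.4, 0.3]
finger_gap: 0.0443
grip_force: 41.8
```

```bash
python3 ck.py
```

```text
10.55 [0.5113 0.0932 0.0075] [-0.7737  0.4063  0.3214]
lend ((-0.17149340848027528, 0.2015856293013787), 0.9111120104789734)
mend ((-0.28228576914805537, 0.34138152108798714), 0.8984916651690448)
rend ((-0.26772810613847753, 0.21323832008161325), 1.0039743836720785)
ref ((-0.006956531450310166, 0.19724534108391012), 0.9420682460069656)
```

The scene correlation now shows the row shifted by about 1 mm, so the wedge is in contact. I'll release it and go to the other wedge.

Emit:
jog_arm(increments=[[[0,0,0,0,0,0,85],[0,0,0,0,0,0,85],[0,0,0,0,0,0,85],[0,0,0,0,0,0,85],[0,0,-0.1,0,0,0,85],[0,0,-0.18,0,0,0,85],[0,0,-0.18,0,0,0,0],[0,0,-0.16,0,0,0,0],[-0.171,-0.018,0,0,0,0,0],[-0.171,-0.018,0,0,0,0,0],[-0.171,-0.018,0,0,0,0,0],[-0.171,-0.018,0,0,0,0,0],[-0.171,-0.018,0,0,0,0,0],[-0.171,-0.018,0,0,0,0,0],[-0.171,-0.018,0,0,0,0,0],[-0.171,-0.018,0,0,0,0,0],[-0.171,-0.018,0,0,0,0,0]]])

```text
clock: 12.3
tcp_pos: [0.5123, -0.2955, 0.1622]
orientation: [0.0, 0.668, 0.745, 0.0]
wrist_force: [1.0, 0.4, 0.2]
finger_gap: 0.0857
grip_force: 0.0
```

Emit:
jog_arm(increments=[[[0,0,0,0,0,-0.0427,0],[0,0,0,0,0,-0.0427,0],[0,0,0,0,0,-0.0427,0],[0,0,0,0,0,-0.0427,0],[0,0,0,0,0,0,0],[0,0,0,0,0,0,0]]])

```text
clock: 12.9
tcp_pos: [0.5126, -0.2936, 0.1621]
orientation: [-0.0, 0.448, 0.894, 0.0]
wrist_force: [-0.3, -0.2, 0.4]
finger_gap: 0.0854
grip_force: 0.0
```

```bash
python3 - <<'E'
from h import *
np.set_printoptions(precision=4,suppress=True)
s=env.get_state(); print(s['clock'],s['tcp_pos'],s['wrist_force'],s['joint_pos'],s['finger_gap'])
c=cam('wrist'); P=wpts(.5145,-.293,127)
p=proj(c,P); print(p)
for d in spotter.landmark_of('wedge_a_center','wrist'): print(d['conf'],d['uv'],tow(c,d['uv'],.0225)[0])
m=p.mean(0).astype(int); u0,v0=max(m[0]-75,0),max(m[1]-75,0)
draw(c,P,'d4',(u0,v0,u0+150,v0+150),4); print(u0,v0)
t=cam('top'); s2=cam('scene')
A=cv2.resize(t['pixels'][175:275,215:345],None,fx=3,fy=3,interpolation=cv2.INTER_CUBIC); B=cv2.resize(s2['pixels'][170:270,200:330],None,fx=3,fy=3,interpolation=cv2.INTER_CUBIC)
D=cv2.imread('pics/d4.png'); D=cv2.resize(D,(600,600))[:, :]
E=np.zeros((600,800,3),np.uint8); E[:420,:420]=cv2.resize(D,(420,420)); E[:290,420:800]=cv2.resize(A,(380,290))[:,:,::-1]; E[300:590,420:800]=cv2.resize(B,(380,290))[:,:,::-1]
cv2.imwrite('pics/m4.png',E)
E
```

```text
12.9 [ 0.5126 -0.2936  0.1621] [-0.3226 -0.1597  0.4105] [-0.656   0.3711 -0.0423  1.1577  0.      0.2722] 0.08541982018481627
[[299.7377 218.1378]
 [303.9635 235.1722]
 [304.312  221.0134]
 [301.7386 130.4586]
 [301.4564 130.2564]
 [251.416  218.274 ]
 [248.0843 235.3312]
 [247.7304 221.1734]
 [249.3514 130.6006]
 [249.5786 130.3971]]
200 112
```

View pics/m4.png

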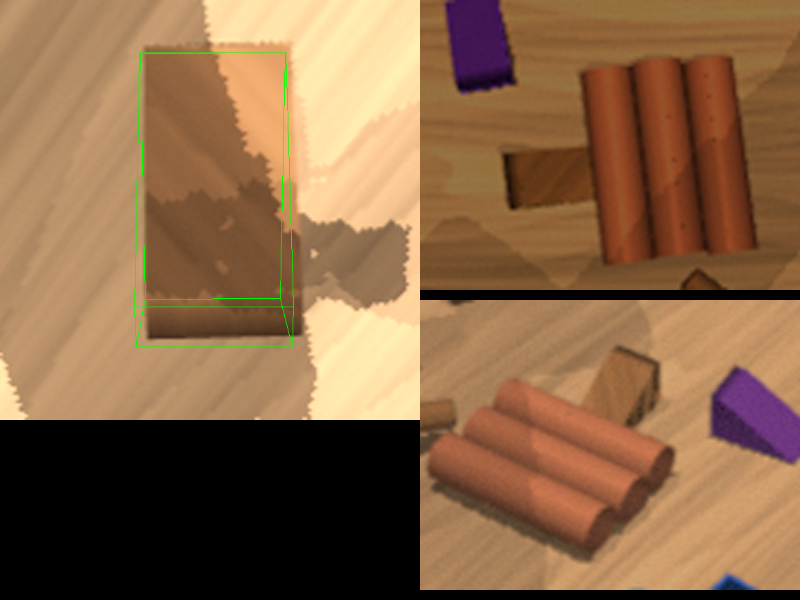

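The left wedge sits squarely under the left tube near its middle, and the tubes are still together. The second wedge's overlay is off by about 3 px, with its thin edge at the image top, and it is rotated 1.5° counter-clockwise. I'll correct for that and grasp.

Emit:
jog_arm(increments=[[[0.008,0.016,0.1,0,0,-0.009,0],[0,0,0.1,0,0,0,0],[0,0,0.1,0,0,0,0],[0,0,0.1,0,0,0,0],[0,0,0.1,0,0,0,0],[0,0,0.06,0,0,0,0],[0,0,0.04,0,0,0,0],[0,0,0.014,0,0,0,0],[0,0,0,0,0,0,0],[0,0,0,0,0,0,255],[0,0,0,0,0,0,255],[0,0,0,0,0,0,255],[0,0,0,0,0,0,255],[0,0,0,0,0,0,255],[0,0,0,0,0,0,255],[0,0,0,0,0,0,255],[0,0,0,0,0,0,255]]], force=40)

```text
clock: 14.8
tcp_pos: [0.5153, -0.2901, 0.0097]
orientation: [0.001, 0.434, 0.901, -0.0]
wrist_force: [-0.1, 0.1, 5.7]
finger_gap: 0.0443
grip_force: 42.1
```

Emit:
jog_arm(increments=[[[0,0,-0.08,0,0,0,255],[0,0,-0.16,0,0,0,255],[0,0,-0.16,0,0,0,255],[0.113,0.118,0,0,0,0,255],[0.113,0.118,0,0,0,0,255],[0.113,0.118,0,0,0,0,255],[0.113,0.118,0,0,0,0,255],[0,0,0,0,0,0.045,255],[0,0,0,0,0,0.045,255],[0,0,0,0,0,0.045,255],[0,0,0,0,0,0.045,255],[0,0,0,0,0,0,255],[0,0,0,0,0,0,255]]])

```text
clock: 16.1
tcp_pos: [0.536, -0.1276, 0.1085]
orientation: [-0.0, 0.666, 0.746, -0.0]
wrist_force: [0.0, 0.0, 0.2]
finger_gap: 0.0449
grip_force: 41.3
```

```bash
python3 - <<'E'
from h import *
np.set_printoptions(precision=4,suppress=True)
s=env.get_state(); print(s['clock'],s['tcp_pos'],s['wrist_force'],s['joint_pos'])
c=cam('wrist'); save(c,'w5')
for d in spotter.landmark_of('tube_right_center','wrist')[:2]: print(d['conf'],d['uv'],tow(c,d['uv'],.021)[0])
for d in spotter.cut_out('tube_right_center','wrist')[:3]:
        v,u=np.nonzero(d['region']); P=tow(c,np.c_[u,v],.030)[:,:2]; m=P.mean(0)
        w,V=np.linalg.eigh(np.cov((P-m).T)); a=V[:,1]*np.sign(V[0,1]); print('cut',d['conf'],m,np.degrees(np.arctan2(a[1],a[0])),np.sqrt(12*w))
print(toolto([.5365,-.1285,.0115],6.2))
E
```

```text
16.1 [ 0.536  -0.1276  0.1085] [0.0397 0.0103 0.1547] [-0.3794  0.335  -0.2337  1.0028  0.0001  1.0796]
0.62 [272.9, 110.0] [ 0.5275 -0.057   0.021 ]
cut 0.58 [ 0.5268 -0.0551] 6.198659262295892 [0.0395 0.1639]
(array([-0.0034,  0.001 ,  0.3887]), array([-0.    , -0.0001,  0.0006]))
```

View pics/w5.png

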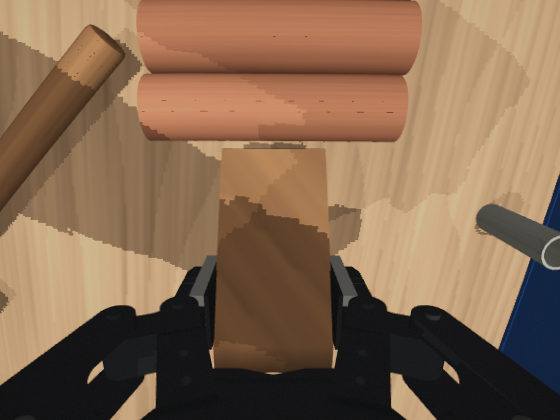

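The held wedge (thin edge at row 150) lines up square with the right tube (outer edge at row 141). I'll back off a few mm so the tip clears the tube's flank, then go down and creep in.

Emit:
jog_arm(increments=[[[-0.024,0.001,0,0,0,0,255],[0,0,0.14,0,0,0,255],[0,0,0.12,0,0,0,255],[0,0,0.08,0,0,0,255],[0,0,0.036,0,0,0,255],[0,0,0.012,0,0,0,255],[0,0,0,0,0,0,255],[0,0,0,0,0,0,255]]])

```text
clock: 17.05
tcp_pos: [0.5382, -0.1341, 0.013]
orientation: [0.001, 0.668, 0.744, 0.0]
wrist_force: [-0.1, -1.3, 0.0]
finger_gap: 0.044
grip_force: 41.5
```

```bash
cat > ck2.py <<'E'
from h import *
import sys
np.set_printoptions(precision=3,suppress=True)
s=env.get_state(); print(s['clock'],s['tcp_pos'],s['wrist_force'])
d=cam('scene')
if len(sys.argv)>1: np.save('s5.npy',d['pixels'])
a=np.load('s5.npy')
g=lambda x:cv2.cvtColor(x,cv2.COLOR_RGB2GRAY).astype(np.float32)
for n,(u0,v0,u1,v1) in dict(lend=(272,212,290,234),mend=(262,222,280,246),rend=(250,232,270,260),wedgeL=(255,180,278,208),ref=(300,190,336,228)).items():
    print(n,np.array(cv2.phaseCorrelate(g(a)[v0:v1,u0:u1].copy(),g(d['pixels'])[v0:v1,u0:u1].copy())[0]))
E
python3 ck2.py 1|head -1
```

```text
17.05 [ 0.538 -0.134  0.013] [-0.108 -1.312  0.03 ]
```

Emit:
jog_arm(increments=[[[0.008,0,0.005,0,0,0,255],[0.01,0,0.005,0,0,0,255],[0.01,0,0,0,0,0,255],[0.008,0,0,0,0,0,255],[0,0,0,0,0,0,255],[0,0,0,0,0,0,255]]])

```text
clock: 17.7
tcp_pos: [0.5366, -0.1244, 0.0098]
orientation: [0.0, 0.668, 0.745, 0.0]
wrist_force: [-0.9, 1.3, 4.6]
finger_gap: 0.0443
grip_force: 42.1
```

Emit:
jog_arm(increments=[[[0.005,0,0,0,0,0,255],[0,0,0,0,0,0,255]]])

```text
clock: 17.9
tcp_pos: [0.5366, -0.1239, 0.0097]
orientation: [0.001, 0.668, 0.744, -0.0]
wrist_force: [1.0, -2.0, 6.0]
finger_gap: 0.0445
grip_force: 42.1
```

```bash
python3 ck2.py
```

```text
17.9 [ 0.537 -0.124  0.01 ] [ 0.965 -2.015  5.956]
lend [-0.061  0.025]
mend [ 0.019 -0.14 ]
rend [-0.138  0.171]
wedgeL [-0.076 -0.138]
ref [-0.125  0.153]
```

Emit:
jog_arm(increments=[[[0.002,0,-0.005,0,0,0,255],[0,0,0,0,0,0,255]]])

```text
clock: 18.15
tcp_pos: [0.5353, -0.1224, 0.01]
orientation: [-0.001, 0.668, 0.744, -0.0]
wrist_force: [-0.1, 0.3, -0.6]
finger_gap: 0.044
grip_force: 41.6
```

Emit:
jog_arm(increments=[[[0.003,0,0,0,0,0,255],[0,0,0,0,0,0,255]]])

```text
clock: 18.35
tcp_pos: [0.5354, -0.1218, 0.01]
orientation: [-0.001, 0.668, 0.744, -0.0]
wrist_force: [0.2, 0.6, -0.6]
finger_gap: 0.044
grip_force: 41.6
```

Emit:
jog_arm(increments=[[[0.003,0,0,0,0,0,255],[0,0,0,0,0,0,255]]])

```text
clock: 18.55
tcp_pos: [0.5356, -0.1213, 0.0103]
orientation: [-0.0, 0.668, 0.744, -0.0]
wrist_force: [0.7, -0.1, -2.0]
finger_gap: 0.0445
grip_force: 41.4
```

```bash
python3 ck2.py
```

```text
18.55 [ 0.536 -0.121  0.01 ] [ 0.655 -0.083 -2.016]
lend [0.03  0.038]
mend [ 0.019 -0.144]
rend [-0.079  0.152]
wedgeL [ 0.004 -0.226]
ref [-0.044  0.115]
```

Emit:
jog_arm(increments=[[[0.003,0,0.002,0,0,0,255],[0,0,0,0,0,0,255]]])

```text
clock: 18.8
tcp_pos: [0.5358, -0.1208, 0.01]
orientation: [0.0, 0.668, 0.744, -0.0]
wrist_force: [0.1, -0.4, -1.5]
finger_gap: 0.0441
grip_force: 41.4
```

Emit:
jog_arm(increments=[[[0.003,0,0,0,0,0,255],[0,0,0,0,0,0,255]]])

```text
clock: 19.0
tcp_pos: [0.5358, -0.1204, 0.01]
orientation: [0.0, 0.668, 0.744, -0.0]
wrist_force: [0.1, -2.8, -3.1]
finger_gap: 0.0448
grip_force: 41.3
```

```bash
python3 ck2.py
```

```text
19.0 [ 0.536 -0.12   0.01 ] [ 0.119 -2.756 -3.144]
lend [0.019 0.005]
mend [-0.221 -0.253]
rend [-0.045 -0.024]
wedgeL [-0.046 -0.266]
ref [-0.09   0.119]
```

Emit:
jog_arm(increments=[[[0.002,0,0.001,0,0,0,255],[0,0,0,0,0,0,255]]])

```text
clock: 19.25
tcp_pos: [0.5358, -0.1197, 0.0099]
orientation: [0.0, 0.668, 0.744, -0.0]
wrist_force: [-0.5, -3.1, -2.3]
finger_gap: 0.0447
grip_force: 41.4
```

```bash
python3 ck2.py
```

```text
19.25 [ 0.536 -0.12   0.01 ] [-0.462 -3.052 -2.289]
lend [ 0.166 -0.117]
mend [-0.064 -0.351]
rend [ 0.048 -0.055]
wedgeL [ 0.127 -0.3  ]
ref [-0.098  0.096]
```

Contact on the right side shows in Fy ≈ −3 N and a 0.6 mm shift of the row. I'll release and check.

Emit:
jog_arm(increments=[[[0,0,0.001,0,0,0,255],[0,0,0,0,0,0,85],[0,0,0,0,0,0,85],[0,0,0,0,0,0,85],[0,0,0,0,0,0,85],[0,0,-0.1,0,0,0,85],[0,0,-0.18,0,0,0,85],[0,0,-0.18,0,0,0,85],[0,0,-0.18,0,0,0,0],[-0.16,0,-0.1,0,0,0,0],[-0.16,0,-0.1,0,0,0,0],[-0.16,0,0,0,0,0,0],[-0.16,0,0,0,0,0,0],[-0.16,0,0,0,0,0,0],[0,0,0,0,0,0,0],[0,0,0,0,0,0,0]]])

```text
clock: 20.9
tcp_pos: [0.5569, -0.3189, 0.2187]
orientation: [-0.001, 0.668, 0.744, 0.0]
wrist_force: [-0.1, 0.5, 0.5]
finger_gap: 0.0852
grip_force: 0.0
```

```bash
python3 - <<'E'
from h import *
np.set_printoptions(precision=4,suppress=True)
s=env.get_state(); print(s['clock'],s['tcp_pos'])
c=cam('wrist');t=cam('top');d=cam('scene')
for n in ['top','scene']:
  for k in ['tube_left_center','tube_right_center','wedge_a_center']:
    for q in spotter.landmark_of(k,n)[:7]: print(n,k,q['conf'],tow(t if n=='top' else d,q['uv'],.021)[0][:2])
E=np.zeros((600,800,3),np.uint8)
E[:300,:400]=cv2.resize(t['pixels'][190:280,230:350],(400,300),interpolation=cv2.INTER_CUBIC)
E[:300,400:]=cv2.resize(d['pixels'][175:265,185:305],(400,300),interpolation=cv2.INTER_CUBIC)
E[300:,:400]=cv2.resize(c['pixels'],(400,300))
cv2.imwrite('pics/f.png',cv2.convertScaleAbs(E[:,:,::-1],alpha=1.4))
E
```

```text
20.9 [ 0.5569 -0.3189  0.2187]
top tube_left_center 0.9 [0.516  0.0203]
top tube_right_center 0.64 [ 0.5324 -0.059 ]
top wedge_a_center 0.95 [0.5486 0.4338]
top wedge_a_center 0.94 [0.702  0.3757]
top wedge_a_center 0.88 [0.6106 0.1351]
top wedge_a_center 0.86 [0.7286 0.2642]
top wedge_a_center 0.73 [0.5042 0.0926]
scene tube_left_center 0.58 [0.5245 0.0259]
scene tube_right_center 0.77 [ 0.5265 -0.0574]
scene wedge_a_center 0.89 [0.7112 0.3958]
scene wedge_a_center 0.79 [0.7398 0.2708]
scene wedge_a_center 0.6 [0.6089 0.1382]
scene wedge_a_center 0.59 [0.5076 0.096 ]
scene wedge_a_center 0.49 [0.537  0.4222]
```

View pics/f.png

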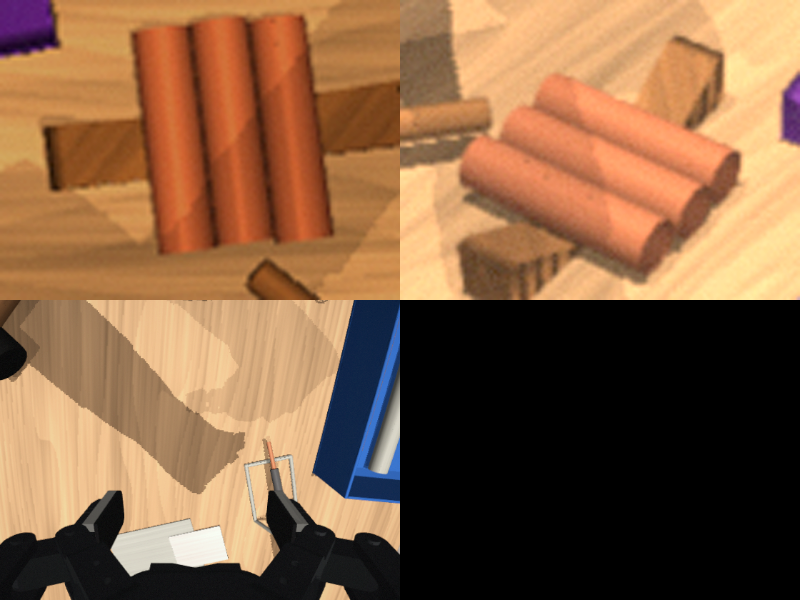

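The final view shows both wedges square, thin edges under the outer tubes near mid-length. The tubes are together and the arm is clear of everything, so I'm handing in.

```bash
python3 -c "
from workcell import ticket
print(ticket.hand_in())"
```

```text
the job is handed in; nothing more can be done
None
```

I chocked the row with a beech wedge at each end, thin edges snug under the outer tubes, square and near mid-length, and handed the job in at about 21 s; the tubes shifted about 1 mm at most, and no verdict came back.

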